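# Open the label printer for a new roll

### The arm

A 6-joint arm with a two-finger parallel gripper is mounted at the origin on the work surface. World frame = base frame: x ahead of the robot, y to its left, z up, the work surface at z = 0. Lengths are in m, angles in rad, forces in N, time in s.
With the tool pointing down it reaches from about 0.425 to 0.95 m from the base axis. Payload 3.5 kg.
Tool frame: the origin (TCP) lies between the finger pads; the fingertips stand 25 mm ahead of it and the grasp point (between the pads) lies 6 mm ahead of it (ctrl.finger_overhang is the distance from the TCP to the fingertips, in m); x points along the fingers, y is the direction in which the jaws open and shut, and the axes are right-handed (so a half turn about x gives the same grasp; the last joint's range is limited). The gripper opens to 85 mm and grips with 20 to 120 N. Pads are 22 mm wide; open, the fingers measure 114 mm over their backs; the gripper's body (76 mm by 85 mm) begins 54 mm behind the grasp point. The pads swing forward as they close: fully open they stand 13 mm farther back than shut.
Start: joints at [1.151, 0.286, 1.577, -0, 1.279, -0.15], TCP at [0.18, 0.651, 0.256] pointing down, gripper open.
Joint ranges: [-2.77, 2.77], [-0.9, 2.22], [0.21, 2.48], [-1.53, 4.67], [0.24, 2.81], [-2.84, 2.84]. Speed limits (rad/s): [2.79, 2.79, 3.14, 3.14, 3.14, 3.14].

### API

Orientations are given as a unit quaternion [x, y, z, w].
In Python, from plant import ctrl gives the robot as it stands.
- The arm moves only by the tool play_rows, never from a script. Its argument "targets" is a list of rows, each an object with "delta_pos": the shift along the world's x, y, z normalised to -1 to 1, where 1 is 1000 mm, a list of three; "delta_rot": the turn, a rotation vector about the world's x, y, z normalised to -1 to 1, where 1 is pi rad, a list of three; "claw": the finger opening in mm, from 0 to 85.4. In form: [{"delta_pos": [tx, ty, tz], "delta_rot": [wx, wy, wz], "claw": claw}, ...]. A call has 1 to 20 rows; each row is the pose to reach, as a shift and turn from the pose measured when the call began, turning the shorter way round; what a row does not reach only later rows make up. A row lasts 1/12 s, in which the tool goes at most 41.7 mm and 7.16 degrees, less where a joint would pass 70% of its speed; a pose out of reach is approached as far as the arm can. A call with a number of a shift or a turn outside -1 to 1 is refused whole. A call with a gripper value outside its range is refused whole. The fingers move at their own pace and stop on an object; "newtons" is the grip in N (left out, the last holds). Time passes only in rows, so rows that repeat a pose let the fingers close. It gives the time, the measured TCP pose, the force and the opening at its end, in the units of the state.
- ctrl.get_state(): the state, without advancing time (a new reading comes with each control period).
- ctrl.read_camera(name): name is "side" or "top" or "wrist"; returns the picture (400x640x3 uint8, blue, green, red); there is no depth.
- ctrl.calibration(name): a dict with "fx", "fy", "cx", "cy" (pixels), "camera_from_world" (4x4, takes a point from world to camera coordinates). Camera axes: x right, y down, z forward; pixel columns grow to the right and rows downward; lengths in m; the calibration is good to about 2 mm. A picture is of the moment at which its call begins: read the wrist's pose just before it. calibration takes no time and is no camera call; for the wrist camera it gives the pose at the moment of the call.
- ctrl.sign_off(): hands the job in, once; it reports no verdict.
The state is a dict: "time": time; "qpos": joint angles; "dq": joint speeds; "joint_efforts": joint torques, N m; "eef_pos": TCP position; "tcp_rot": TCP orientation; "contact_force": force on the tool from outside, world axes, zero at the start; "wrist_torque": the same for the moment, N m; "opening": opening from 0.0 (shut) to 1.0 (fully open).
Only numpy, scipy, OpenCV 4.12 (cv2) and the standard library are available. Lean on these libraries where they do the work, as an engineer would, in place of code of your own. Each camera call takes 0.05 s, during which the arm holds its last target. There are 200 camera calls.

### The job

Open the label printer on the counter so that its roll can be changed: press both green release buttons down together with the two fingertips and keep them both down until the lid has sprung up and come to rest half open. Then let go and push the lid on over with the fingers until it lies back fully open on its stop. Leave the other things on the counter where they are.

Things in the scene. Friction and masses are not known exactly. Their poses are not given: they have to be found in the camera images.
- printer: dark grey desktop label printer, 200 (x) x 130 (y) x 124 mm high, screwed to the counter. Origin at the centre of its underside, +z up; -x is its front (the operator's and robot's side), +y its left. The front block, x -100 to -48 mm, has a flat top at 116 mm that carries the two green buttons; behind it lies the light grey lid. It may be turned up to about 0.35 rad
- button_left (a joint): left flat-topped green push button, 24 x 24 mm, that goes straight down; value = depth pressed in m, 0 up, 0.006 fully home (about 1.5 N to start, 5 N at home); it springs back up when let go. Its latch lets go at about 0.004; the other latch still holds the lid
- button_right (a joint): right flat-topped green push button, 24 x 24 mm, that goes straight down; value = depth pressed in m, 0 up, 0.006 fully home (about 1.5 N to start, 5 N at home); it springs back up when let go. Its latch lets go at about 0.004; the other latch still holds the lid
- button_left_top (a point): centre of the top face of the left button; 126 mm above the counter when up, 10 mm proud of the block's top (4 mm when home); printer frame x = -78 mm, y = +32 mm, so the two button centres are 64 mm apart
- button_right_top (a point): centre of the top face of the right button; printer frame x = -78 mm, y = -32 mm
- lid (a joint): the printer's light grey lid, hinged along y at the back; value = opening angle in rad, 0 shut. Two latches hold it, one per button; either alone keeps it shut. With both withdrawn a spring lifts it at once to rest at about 0.9. Further it must be pushed: let go short of upright (about 1.5) it falls back to 0.9; past upright it falls by itself onto its stop at 1.85 and stays
- lid_hinge (a point): middle of the lid's hinge line: printer frame x = +80 mm, y = 0, z = 100 mm; the line runs along the printer's y. The lid, with its clear window, is 125 mm long from here to its front edge, 124 mm wide, 24 mm deep and about 0.12 kg
- lid_front (a point): middle of the front face of the lid (it moves with the lid): 125 mm from the hinge towards the front and 12 mm above the hinge when shut, 33 mm behind the line of the buttons; the face is 124 mm wide and 24 mm high
- label_roll: spare roll of white labels standing on end, 80 mm across, 60 mm tall, beside the printer's left. Origin at the centre of its underside. Not to be disturbed
- mug: white mug, 80 mm across, 92 mm tall, beside the printer's right, its handle turned away from the printer. Origin at the centre of its underside. Not to be disturbed
- bottle: clear glass bottle with a wooden cap, 72 mm across, 200 mm tall. Origin at the centre of its underside. Not to be disturbed
- can: empty aluminium drinks can with a red band, 66 mm across, 115 mm tall. Origin at the centre of its underside. Not to be disturbed
- jar: amber jar with a black cap, 72 mm across, 85 mm tall. Origin at the centre of its underside. Not to be disturbed
- soap_box: pink soap carton, 90 x 62 x 36 mm. Origin at the centre of its underside. Not to be disturbed
- brush: wooden dish brush lying flat, 200 mm long along its x axis, up to 42 mm wide and 20 mm high. Origin at the centre of its underside. Not to be disturbed

How it is judged:
On the way, in this order (a step that is already met when the one before it is completed fails the run):
1. both buttons are held down together while the lid springs up to half open (lid over 0.7 rad with both buttons at least 3.5 mm down) (value of joint each of button_left, button_right above 0.0035 m and value of joint lid between 0.7 and 1.5 rad), for 0.2 s.
2. the buttons are let go and the lid lies back (over 1.7 rad) (value of joint each of button_left, button_right below 0.0015 m and value of joint lid above 1.7 rad), for 0.2 s.
At the end, for the whole second after the job is handed in: The lid lies back on its stop (over 1.7 rad) at rest, both buttons are up again (within 1.5 mm), and every other listed thing is within 25 mm of where it stood (all of step 2 and velocity of joint lid between -0.1 and 0.1 rad/s and distance of each of label_roll, mug, bottle, can, jar, soap_box, brush from where it was at the start of the episode below 0.025 m); the robot touches nothing.
It fails at once if another thing on the counter is moved more than 25 mm, tipped, lifted or carried (distance of any of label_roll, mug, bottle, can, jar, soap_box, brush from where it was at the start of the episode above 0.025 m or angle between any of label_roll, mug, bottle, can, jar, soap_box, brush's own z axis and vertical above 0.4 rad).
It also fails if it takes over 48 s, if anything falls off the work surface, if the arm or the gripper's body presses on something with over 40 N, if the wrist force passes 120 N, or if a joint passes its speed limit or range.

## Working session

There is one attempt and no reset: what is moved stays moved. The work goes in short steps, Python scripts to look and compute and a tool call to move; the robot and the scene stay as the last step left them, time stands still between calls to the robot, and variables do not carry over. Pictures are saved under pics/ and viewed, about 8 in all and at most 12, crops included, and the job is handed in when it is done.

Besides the shell and the picture viewer there is one more tool, called after "Call:" by a JSON object that holds its "fn" and its "kwargs", one argument or row to a line. play_rows: Moves the arm, as the interface text tells. Its arguments: {"type":"object","properties":{"targets":{"type":"array"},"newtons":{"type":"number"}},"required":["targets"]}

```bash
mkdir -p pics; cat > h.py <<'E'
import numpy as np,cv2
from plant import ctrl
def ray(name,uv,cal=None):
    c=cal or ctrl.calibration(name);T=np.linalg.inv(np.array(c["camera_from_world"]))
    d=T[:3,:3]@np.array([(uv[0]-c["cx"])/c["fx"],(uv[1]-c["cy"])/c["fy"],1]);return T[:3,3],d
def onz(name,uv,z,cal=None):
    o,d=ray(name,uv,cal);return o+d*(z-o[2])/d[2]
E
python3 - <<'E'
from h import *
s=ctrl.get_state();print({k:np.round(v,3) for k,v in s.items()})
for n in("top","side"):
    im=ctrl.read_camera(n);cv2.imwrite(f"pics/{n}0.png",im)
    m=cv2.inRange(cv2.cvtColor(im,cv2.COLOR_BGR2HSV),(40,80,50),(85,255,255))
    k,l,st,c=cv2.connectedComponentsWithStats(m)
    for i in range(1,k):
        if st[i,4]>15: print(n,st[i],c[i],onz(n,c[i],.126))
E
```

```text
{'time': np.float64(0.0), 'qpos': array([ 1.151,  0.287,  1.578, -0.   ,  1.279, -0.15 ]), 'dq': array([ 0.001,  0.   , -0.002, -0.001,  0.   , -0.001]), 'joint_efforts': array([-2.0000e-03, -4.0598e+01, -2.9262e+01, -0.0000e+00,  6.0000e-03,
        0.0000e+00]), 'eef_pos': array([0.18 , 0.65 , 0.255]), 'tcp_rot': array([ 0.094,  0.701, -0.096,  0.7  ]), 'contact_force': array([0.492, 0.428, 0.479]), 'wrist_torque': array([ 0.041, -0.023,  0.009]), 'opening': np.float64(1.0)}
top [ 164   98  105   65 4705] [218.51030818 130.36599362] [0.84638486 0.24784186 0.126     ]
top [ 366   99   38   38 1124] [384.34786477 117.27313167] [ 0.87600025 -0.31307866  0.126     ]
top [ 75 127  27   5  97] [ 87.70103093 128.53608247] [0.86466455 0.68791497 0.126     ]
top [426 131  15  10 100] [432.07 135.55] [ 0.80896873 -0.47181227  0.126     ]
top [ 82 133  25   4  71] [ 94.63380282 134.78873239] [0.8426642  0.66450007 0.126     ]
top [114 133  25   3  59] [126.30508475 133.79661017] [0.84314082 0.55810692 0.126     ]
top [ 90 140  24   3  60] [101.16666667 140.88333333] [0.82127776 0.64247048 0.1
[... 1943 characters left out ...]
78.16393443 136.50819672] [0.30453175 0.5337305  0.126     ]
side [103 143  35   7  54] [120.55555556 146.09259259] [0.09524871 0.53412029 0.126     ]
side [416 165  43  25 851] [436.5746181  177.36897767] [ 0.98280499 -0.18334757  0.126     ]
side [249 173  10   6  38] [253.5        175.28947368] [0.44884597 0.10021159 0.126     ]
side [261 179  10   7  46] [265.2826087 182.2173913] [0.46504123 0.03968915 0.126     ]
side [462 263  15  16 141] [468.4893617  269.33333333] [ 0.72625739 -0.56410273  0.126     ]
side [485 278   6   5  17] [487.41176471 279.82352941] [ 0.73741517 -0.61023203  0.126     ]
side [460 282  12  11 103] [465.14563107 287.14563107] [ 0.67387052 -0.60370631  0.126     ]
```

View pics/top0.png

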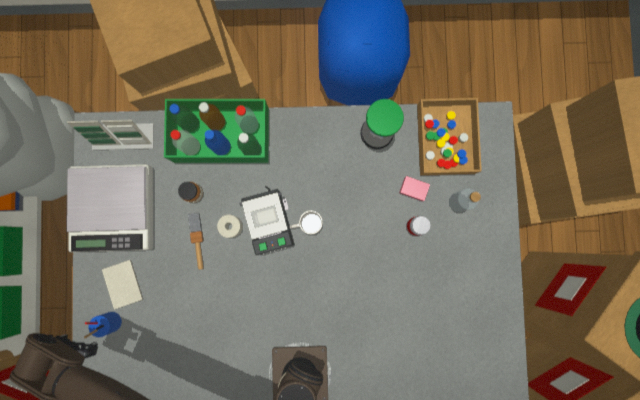

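View pics/side0.png

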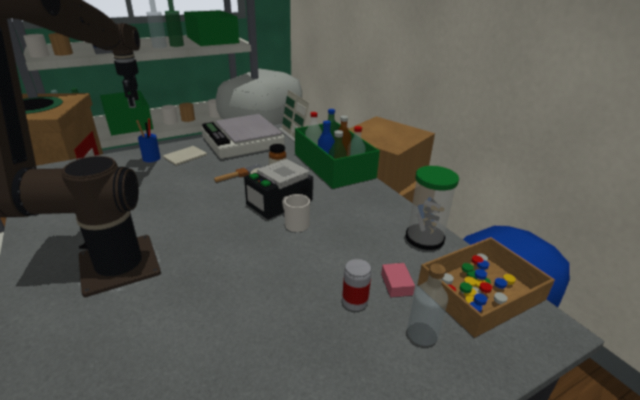

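```bash
python3 - <<'E'
from h import *
from scipy.spatial.transform import Rotation as R
s=ctrl.get_state();r=R.from_quat(s["tcp_rot"]);print(r.as_matrix().round(3),ctrl.finger_overhang)
a=onz("top",(280.93,241.07),.126);b=onz("top",(262.4,246.35),.126)
m=(a+b)/2;y=(b-a)/np.linalg.norm(b-a);y[2]=0;x=np.array([y[1],-y[0],0])
print("mid",m,"yaw",np.arctan2(x[1],x[0]),np.linalg.norm(b-a))
for sg in(1,-1):
    G=R.from_matrix(np.c_[[0,0,-1],sg*y,np.cross([0,0,-1],sg*y)])
    print(sg,((G*r.inv()).as_rotvec()/np.pi).round(4),(m-s["eef_pos"]).round(4))
c=ctrl.calibration("wrist");print(np.linalg.inv(c["camera_from_world"]).round(3))
E
```

```text
[[-0.001  0.267  0.964]
 [-0.002  0.964 -0.267]
 [-1.    -0.002 -0.   ]] 0.025
mid [0.46025722 0.07671443 0.126     ] yaw 0.24929301296233503 0.06374735921317563
1 [ 7.000e-04 -1.000e-04  1.652e-01] [ 0.2806 -0.5734 -0.129 ]
-1 [-2.000e-04 -9.000e-04 -8.348e-01] [ 0.2806 -0.5734 -0.129 ]
[[ 0.267  0.931  0.248  0.117]
 [ 0.964 -0.257 -0.071  0.669]
 [-0.002  0.258 -0.966  0.373]
 [ 0.     0.     0.     1.   ]]
```

Call:
{"fn": "play_rows", "kwargs": {
  "targets": [
    {"delta_pos": [0.02, -0.03, 0.02], "delta_rot": [0, 0, 0.01], "claw": 50},
    {"delta_pos": [0.04, -0.06, 0.03], "delta_rot": [0, 0, 0.02], "claw": 50},
    {"delta_pos": [0.06, -0.095, 0.03], "delta_rot": [0, 0, 0.03], "claw": 50},
    {"delta_pos": [0.08, -0.13, 0.03], "delta_rot": [0, 0, 0.04], "claw": 50},
    {"delta_pos": [0.1, -0.165, 0.03], "delta_rot": [0, 0, 0.05], "claw": 50},
    {"delta_pos": [0.12, -0.2, 0.03], "delta_rot": [0, 0, 0.06], "claw": 50},
    {"delta_pos": [0.14, -0.235, 0.03], "delta_rot": [0, 0, 0.07], "claw": 50},
    {"delta_pos": [0.155, -0.27, 0.03], "delta_rot": [0, 0, 0.08], "claw": 50},
    {"delta_pos": [0.17, -0.305, 0.03], "delta_rot": [0, 0, 0.09], "claw": 50},
    {"delta_pos": [0.185, -0.34, 0.03], "delta_rot": [0, 0, 0.1], "claw": 50},
    {"delta_pos": [0.2, -0.375, 0.03], "delta_rot": [0, 0, 0.11], "claw": 50},
    {"delta_pos": [0.215, -0.41, 0.02], "delta_rot": [0, 0, 0.12], "claw": 50},
    {"delta_pos": [0.23, -0.445, 0.01], "delta_rot": [0, 0, 0.13], "claw": 50},
    {"delta_pos": [0.245, -0.48, 0.0], "delta_rot": [0, 0, 0.14], "claw": 50},
    {"delta_pos": [0.26, -0.515, -0.01], "delta_rot": [0, 0, 0.15], "claw": 50},
    {"delta_pos": [0.27, -0.545, -0.02], "delta_rot": [0, 0, 0.16], "claw": 50},
    {"delta_pos": [0.28, -0.573, -0.025], "delta_rot": [0, 0, 0.165], "claw": 50},
    {"delta_pos": [0.28, -0.573, -0.025], "delta_rot": [0, 0, 0.165], "claw": 50},
    {"delta_pos": [0.28, -0.573, -0.025], "delta_rot": [0, 0, 0.165], "claw": 50}
  ]
}}

```text
time: 1.68
eef_pos: [0.4595, 0.076, 0.2292]
tcp_rot: [-0.087, 0.702, 0.086, 0.701]
contact_force: [-0.2, -0.1, 0.2]
opening: 0.587
```

```bash
python3 - <<'E'
from h import *
s=ctrl.get_state();print({k:np.round(v,4) for k,v in s.items()})
cal=ctrl.calibration("wrist");im=ctrl.read_camera("wrist");cv2.imwrite("pics/w1.png",im)
m=cv2.inRange(cv2.cvtColor(im,cv2.COLOR_BGR2HSV),(40,80,50),(85,255,255))
k,l,st,c=cv2.connectedComponentsWithStats(m)
for i in range(1,k):
    if st[i,4]>150: print(st[i],c[i],onz("wrist",c[i],.126,cal))
E
```

```text
{'time': np.float64(1.6833), 'qpos': array([-5.3600e-02, -1.6380e-01,  2.1000e+00, -1.9000e-03,  1.2070e+00,
       -1.8688e+00]), 'dq': array([ 0.047 , -0.0161, -0.0047,  0.0088,  0.0067,  0.0068]), 'joint_efforts': array([ -0.9964, -21.4934, -28.4058,  -0.0755,  -0.0329,  -0.0442]), 'eef_pos': array([0.4595, 0.076 , 0.2292]), 'tcp_rot': array([-0.0869,  0.7025,  0.0859,  0.7011]), 'contact_force': array([-0.2223, -0.0851,  0.2494]), 'wrist_torque': array([-0.0158, -0.0014,  0.0138]), 'opening': np.float64(0.5871)}
[ 253  183   38   38 1404] [271.7457265  201.33760684] [0.46329249 0.04686512 0.126     ]
[ 350  183   39   38 1404] [369.21296296 201.43803419] [0.44816331 0.10774526 0.126     ]
```

View pics/w1.png

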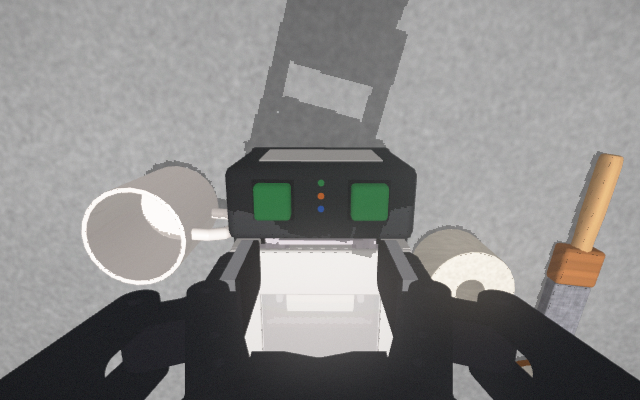

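Call:
{"fn": "play_rows", "kwargs": {
  "targets": [
    {"delta_pos": [-0.001, 0.001, -0.02], "delta_rot": [0, 0, 0], "claw": 50},
    {"delta_pos": [-0.001, 0.001, -0.04], "delta_rot": [0, 0, 0], "claw": 50},
    {"delta_pos": [-0.001, 0.001, -0.06], "delta_rot": [0, 0, 0], "claw": 50},
    {"delta_pos": [-0.001, 0.001, -0.07], "delta_rot": [0, 0, 0], "claw": 50},
    {"delta_pos": [-0.001, 0.001, -0.075], "delta_rot": [0, 0, 0], "claw": 50},
    {"delta_pos": [-0.001, 0.001, -0.075], "delta_rot": [0, 0, 0], "claw": 50},
    {"delta_pos": [-0.001, 0.001, -0.075], "delta_rot": [0, 0, 0], "claw": 50}
  ]
}}

```text
time: 2.32
eef_pos: [0.4588, 0.0785, 0.1555]
tcp_rot: [-0.088, 0.702, 0.087, 0.702]
contact_force: [0.0, -0.1, 0.0]
opening: 0.59
```

```bash
python3 - <<'E'
from h import *
im=ctrl.read_camera("wrist");cv2.imwrite("pics/w2.png",im)
E
```

```text
(no output)
```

View pics/w2.png

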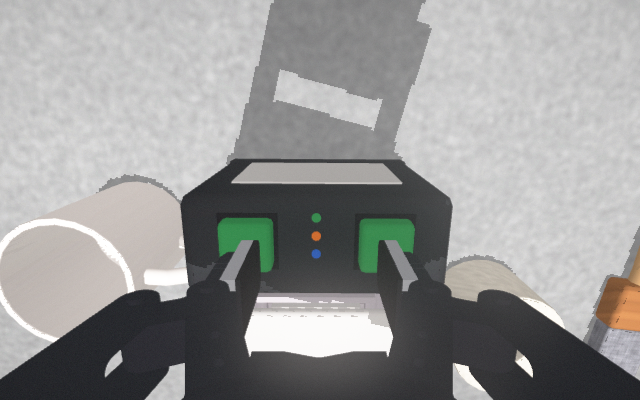

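```bash
python3 - <<'E'
from h import *
s=ctrl.get_state();c=ctrl.calibration("wrist");T=np.array(c["camera_from_world"])
p=s["eef_pos"];print(p);x=np.array([.969,.247,0]);y=np.array([-.247,.969,0])
def pr(q):
    q=T[:3,:3]@q+T[:3,3];return np.round([c["fx"]*q[0]/q[2]+c["cx"],c["fy"]*q[1]/q[2]+c["cy"]],1)
for h in(.025,.020,.015,.012):
    print(h,[pr(p+dx*x+dy*y-[0,0,h]) for dx in(-.011,.011) for dy in(-.025,-.04)])
for uv in((246,245),(386,245),(219,219),(273,272),(360,219),(414,272)): 
    q=onz("wrist",uv,.126,c);print(uv,q.round(4),((q-p)@x).round(4),((q-p)@y).round(4))
im=cv2.imread("pics/w2.png")[190:330,180:460];cv2.imwrite("pics/w2c.png",cv2.resize(im,None,fx=2.8,fy=2.8,interpolation=2))
E
```

```text
[0.45921688 0.07829839 0.15596748]
0.025 [array([257.5, 233.5]), array([222.3, 233.6]), array([259.8, 280.3]), array([225.9, 280.3])]
0.02 [array([255.5, 237.8]), array([219.1, 237.9]), array([258. , 285.9]), array([223., 286.])]
0.015 [array([253.3, 242.5]), array([215.7, 242.6]), array([256., 292.]), array([219.8, 292. ])]
0.012 [array([252. , 245.4]), array([213.6, 245.5]), array([254.7, 295.8]), array([217.9, 295.9])]
(246, 245) [0.4634 0.0471 0.126 ] -0.0037 -0.0313
(386, 245) [0.4481 0.1074 0.126 ] -0.0035 0.0309
(219, 219) [0.4543 0.0333 0.126 ] -0.0159 -0.0424
(273, 272) [0.4733 0.0615 0.126 ] 0.0095 -0.0198
(360, 219) [0.4393 0.0929 0.126 ] -0.0157 0.019
(414, 272) [0.4576 0.1236 0.126 ] 0.0097 0.0443
```

View pics/w2c.png

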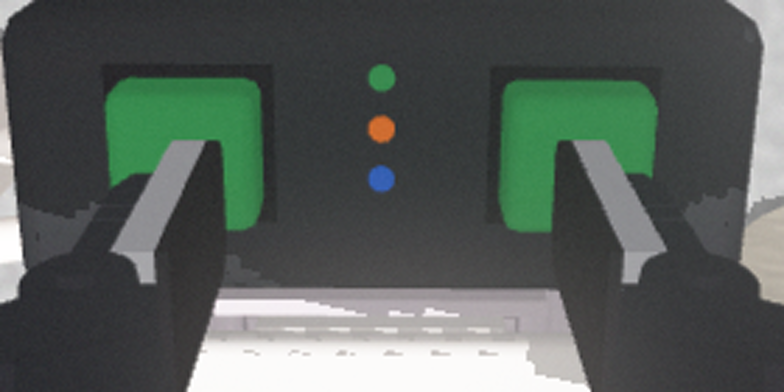

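Call:
{"fn": "play_rows", "kwargs": {
  "targets": [
    {"delta_pos": [-0.0025, -0.0005, -0.002], "delta_rot": [0, 0, 0], "claw": 57},
    {"delta_pos": [-0.0025, -0.0005, -0.005], "delta_rot": [0, 0, 0], "claw": 57},
    {"delta_pos": [-0.0025, -0.0005, -0.008], "delta_rot": [0, 0, 0], "claw": 57},
    {"delta_pos": [-0.0025, -0.0005, -0.01], "delta_rot": [0, 0, 0], "claw": 57},
    {"delta_pos": [-0.0025, -0.0005, -0.011], "delta_rot": [0, 0, 0], "claw": 57},
    {"delta_pos": [-0.0025, -0.0005, -0.011], "delta_rot": [0, 0, 0], "claw": 57},
    {"delta_pos": [-0.0025, -0.0005, -0.011], "delta_rot": [0, 0, 0], "claw": 57}
  ]
}}

```text
time: 2.95
eef_pos: [0.4568, 0.0777, 0.1454]
tcp_rot: [-0.088, 0.701, 0.087, 0.702]
contact_force: [-2.1, 0.4, 3.3]
opening: 0.669
```

Call:
{"fn": "play_rows", "kwargs": {
  "targets": [
    {"delta_pos": [0, 0, -0.002], "delta_rot": [0, 0, 0], "claw": 57},
    {"delta_pos": [0, 0, -0.004], "delta_rot": [0, 0, 0], "claw": 57},
    {"delta_pos": [0, 0, -0.006], "delta_rot": [0, 0, 0], "claw": 57},
    {"delta_pos": [0, 0, -0.007], "delta_rot": [0, 0, 0], "claw": 57},
    {"delta_pos": [0, 0, -0.0075], "delta_rot": [0, 0, 0], "claw": 57},
    {"delta_pos": [0, 0, -0.0075], "delta_rot": [0, 0, 0], "claw": 57}
  ]
}}

```text
time: 3.45
eef_pos: [0.457, 0.0778, 0.1405]
tcp_rot: [-0.088, 0.702, 0.087, 0.701]
contact_force: [-8.9, -1.2, 18.1]
opening: 0.666
```

```bash
python3 - <<'E'
from h import *
s=ctrl.get_state();print(s["eef_pos"],s["contact_force"],s["wrist_torque"])
im=ctrl.read_camera("wrist");im2=ctrl.read_camera("side")
cv2.imwrite("pics/w3.png",np.vstack([im[150:350],cv2.resize(im2[100:260,180:400],None,fx=2.9,fy=2.5)[:,:638].repeat(1,0) if 0 else cv2.resize(im2[100:260,180:400],(640,400))]))
E
```

```text
[0.45695498 0.07776106 0.14048063] [-8.86577349 -1.15970154 18.13729928] [0.0528768  1.45845373 0.02321561]
```

View pics/w3.png

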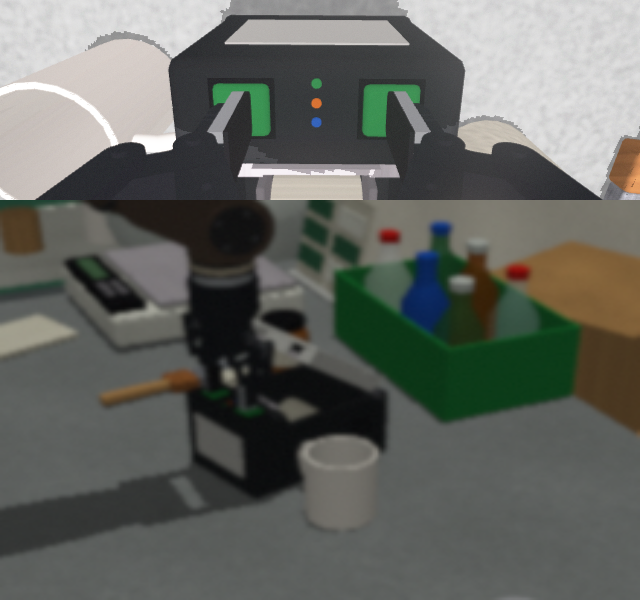

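Call:
{"fn": "play_rows", "kwargs": {
  "targets": [
    {"delta_pos": [0, 0, 0], "delta_rot": [0, 0, 0], "claw": 57},
    {"delta_pos": [0, 0, 0], "delta_rot": [0, 0, 0], "claw": 57},
    {"delta_pos": [0, 0, 0], "delta_rot": [0, 0, 0], "claw": 57},
    {"delta_pos": [0, 0, 0], "delta_rot": [0, 0, 0], "claw": 57},
    {"delta_pos": [0, 0, 0], "delta_rot": [0, 0, 0], "claw": 57},
    {"delta_pos": [0, 0, 0], "delta_rot": [0, 0, 0], "claw": 57}
  ]
}}

```text
time: 4.05
eef_pos: [0.4571, 0.0778, 0.1416]
tcp_rot: [-0.088, 0.702, 0.087, 0.701]
contact_force: [-4.3, 0.5, 8.1]
opening: 0.666
```

```bash
python3 - <<'E'
from h import *
im=ctrl.read_camera("side");c=ctrl.calibration("side");T=np.array(c["camera_from_world"])
x=np.array([.969,.247,0]);y=np.array([-.247,.969,0])
O=np.array([.4585,.077,0])+.078*x
f=5
big=cv2.resize(im[110:210,230:350],None,fx=f,fy=f,interpolation=2)
def pr(q):
    q=T[:3,:3]@q+T[:3,3];return c["fx"]*q[0]/q[2]+c["cx"],c["fy"]*q[1]/q[2]+c["cy"]
for a,col in((.6,(0,0,255)),(.75,(0,255,255)),(.9,(0,255,0))):
    for d in(0,.024):
        q=O+x*(.08-.125*np.cos(a)+d*np.sin(a))-y*.062+[0,0,.1+.125*np.sin(a)+d*np.cos(a)]
        u,v=pr(q);print(a,d,u,v);cv2.circle(big,(int((u-230+.5)*f),int((v-110+.5)*f)),3,col,-1)
cv2.imwrite("pics/s4.png",big)
E
```

```text
0.6 0 283.89979662831854 166.926800673914
0.6 0.024 287.092278967763 160.06128536911078
0.75 0 286.67013544525753 161.70573463359779
0.75 0.024 290.558077865142 155.22588493194567
0.9 0 289.9487576051867 156.844947656175
0.9 0.024 294.42158302378516 150.92699117130854
```

View pics/s4.png

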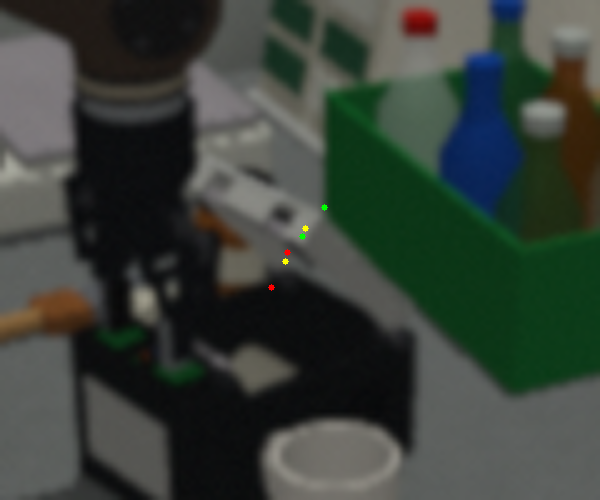

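Call:
{"fn": "play_rows", "kwargs": {
  "targets": [
    {"delta_pos": [0, 0, -0.002], "delta_rot": [0, 0, 0], "claw": 57},
    {"delta_pos": [0, 0, -0.004], "delta_rot": [0, 0, 0], "claw": 57},
    {"delta_pos": [0, 0, -0.005], "delta_rot": [0, 0, 0], "claw": 57},
    {"delta_pos": [0, 0, -0.005], "delta_rot": [0, 0, 0], "claw": 57},
    {"delta_pos": [0, 0, -0.005], "delta_rot": [0, 0, 0], "claw": 57},
    {"delta_pos": [0, 0, -0.005], "delta_rot": [0, 0, 0], "claw": 57},
    {"delta_pos": [0, 0, -0.005], "delta_rot": [0, 0, 0], "claw": 57},
    {"delta_pos": [0, 0, -0.005], "delta_rot": [0, 0, 0], "claw": 57}
  ]
}}

```text
time: 4.77
eef_pos: [0.4573, 0.0778, 0.1404]
tcp_rot: [-0.088, 0.703, 0.087, 0.7]
contact_force: [-11.8, -1.1, 24.2]
opening: 0.67
```

```bash
python3 - <<'E'
from h import *
s=ctrl.get_state();print(s["eef_pos"],s["contact_force"],s["wrist_torque"])
im=ctrl.read_camera("wrist")[190:340,180:460];cv2.imwrite("pics/w5.png",cv2.resize(im,None,fx=2.8,fy=2.8,interpolation=2))
E
```

```text
[0.45725288 0.07776599 0.14041663] [-11.84852327  -1.14475959  24.16536702] [ 0.03308781  2.0586828  -0.01585863]
```

View pics/w5.png

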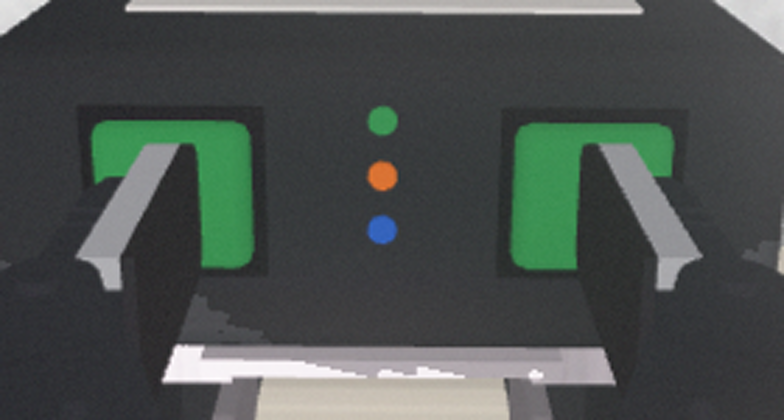

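Call:
{"fn": "play_rows", "kwargs": {
  "targets": [
    {"delta_pos": [0, 0, 0.015], "delta_rot": [0, 0, 0], "claw": 57},
    {"delta_pos": [0, 0, 0.03], "delta_rot": [0, 0, 0], "claw": 57},
    {"delta_pos": [0, 0, 0.045], "delta_rot": [0, 0, 0], "claw": 57},
    {"delta_pos": [0, 0, 0.05], "delta_rot": [0, 0, 0], "claw": 57},
    {"delta_pos": [0, 0, 0.05], "delta_rot": [0, 0, 0], "claw": 57},
    {"delta_pos": [0.019, 0.005, 0.05], "delta_rot": [0, 0, 0], "claw": 57},
    {"delta_pos": [0.039, 0.01, 0.05], "delta_rot": [0, 0, 0], "claw": 57},
    {"delta_pos": [0.053, 0.0135, 0.05], "delta_rot": [0, 0, 0], "claw": 57},
    {"delta_pos": [0.063, 0.016, 0.05], "delta_rot": [0, 0, 0], "claw": 57},
    {"delta_pos": [0.073, 0.0185, 0.05], "delta_rot": [0, 0, 0], "claw": 57},
    {"delta_pos": [0.083, 0.021, 0.05], "delta_rot": [0, 0, 0], "claw": 57},
    {"delta_pos": [0.093, 0.0235, 0.05], "delta_rot": [0, 0, 0], "claw": 57},
    {"delta_pos": [0.101, 0.026, 0.05], "delta_rot": [0, 0, 0], "claw": 57},
    {"delta_pos": [0.109, 0.028, 0.05], "delta_rot": [0, 0, 0], "claw": 57}
  ]
}}

```text
time: 5.98
eef_pos: [0.5695, 0.106, 0.1969]
tcp_rot: [-0.088, 0.701, 0.087, 0.703]
contact_force: [-6.7, -0.9, 25.7]
opening: 0.667
```

Call:
{"fn": "play_rows", "kwargs": {
  "targets": [
    {"delta_pos": [0, 0, 0.007], "delta_rot": [0, 0, 0], "claw": 57},
    {"delta_pos": [0, 0, 0.012], "delta_rot": [0, 0, 0], "claw": 57},
    {"delta_pos": [0, 0, 0.012], "delta_rot": [0, 0, 0], "claw": 57}
  ]
}}

```text
time: 6.23
eef_pos: [0.5703, 0.1061, 0.2102]
tcp_rot: [-0.089, 0.7, 0.087, 0.704]
contact_force: [0.6, 0.0, 0.2]
opening: 0.662
```

```bash
python3 - <<'E'
from h import *
s=ctrl.get_state();print(s["eef_pos"],s["contact_force"],s["wrist_torque"])
im=ctrl.read_camera("wrist");im2=ctrl.read_camera("side")
cv2.imwrite("pics/w6.png",np.hstack([cv2.resize(im,(384,240)),cv2.resize(im2[90:210,230:390],(400,300))[:240]]) if 0 else np.vstack([im[180:],cv2.resize(im2[90:210,230:390],(480,360),interpolation=2) if 0 else cv2.resize(im2[90:180,220:380],(640,360),interpolation=2)]))
E
```

```text
[0.57032859 0.10609552 0.21023162] [0.62894204 0.01451138 0.21407184] [ 0.00642059 -0.02560853 -0.00139538]
```

View pics/w6.png

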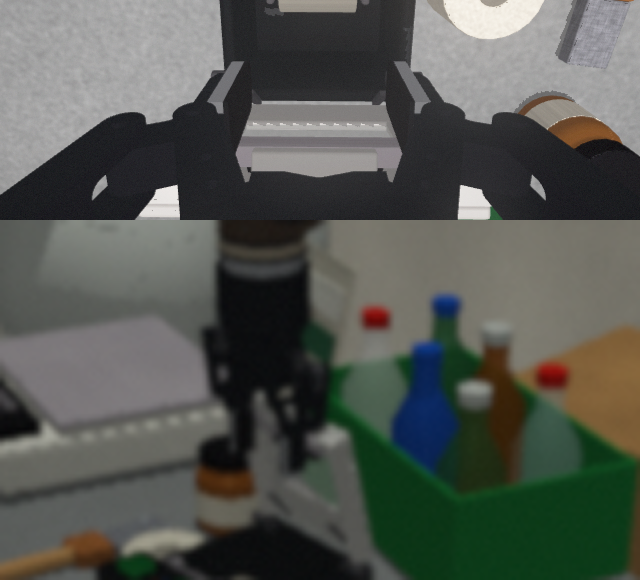

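Call:
{"fn": "play_rows", "kwargs": {
  "targets": [
    {"delta_pos": [0.008, 0.002, 0], "delta_rot": [0, 0, 0], "claw": 57},
    {"delta_pos": [0.016, 0.004, 0], "delta_rot": [0, 0, 0], "claw": 57},
    {"delta_pos": [0.024, 0.006, 0], "delta_rot": [0, 0, 0], "claw": 57},
    {"delta_pos": [0.032, 0.008, 0], "delta_rot": [0, 0, 0], "claw": 57},
    {"delta_pos": [0.04, 0.01, 0], "delta_rot": [0, 0, 0], "claw": 57},
    {"delta_pos": [0.048, 0.012, 0], "delta_rot": [0, 0, 0], "claw": 57},
    {"delta_pos": [0.052, 0.013, 0], "delta_rot": [0, 0, 0], "claw": 57},
    {"delta_pos": [0.052, 0.013, 0], "delta_rot": [0, 0, 0], "claw": 57}
  ]
}}

```text
time: 7.0
eef_pos: [0.6219, 0.1192, 0.2079]
tcp_rot: [-0.088, 0.701, 0.087, 0.702]
contact_force: [0.3, 0.1, 0.7]
opening: 0.668
```

```bash
python3 - <<'E'
from h import *
im=ctrl.read_camera("wrist");im2=ctrl.read_camera("side")
cv2.imwrite("pics/w7.png",np.vstack([im[180:],cv2.resize(im2[90:180,220:380],(640,360),interpolation=2)]))
E
```

```text
(no output)
```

View pics/w7.png

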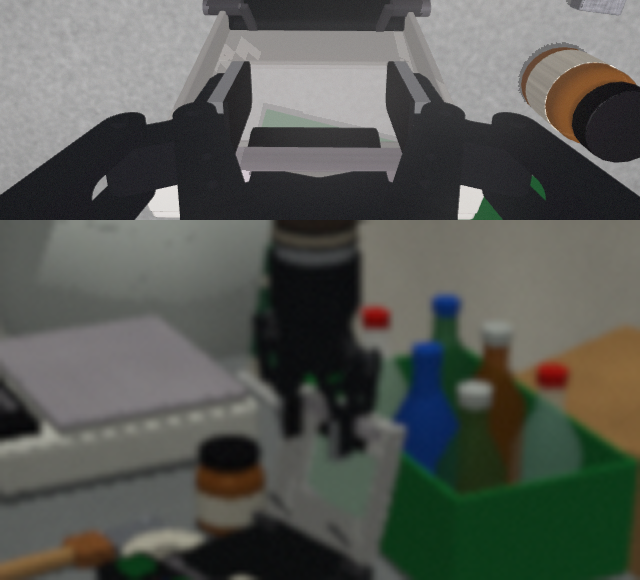

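```bash
python3 - <<'E'
from h import *
c=ctrl.calibration("side");T=np.array(c["camera_from_world"])
x=np.array([.969,.247,0]);y=np.array([-.247,.969,0]);O=np.array([.4585,.077,0])+.078*x
def pr(q):
    q=T[:3,:3]@q+T[:3,3];return c["fx"]*q[0]/q[2]+c["cx"],c["fy"]*q[1]/q[2]+c["cy"]
for a in(1.3,1.45,1.6,1.75,1.85):
  print(a,[np.round(((u-220)*4,(v-90)*4+220)) for u,v in [pr(O+x*(.08-r*np.cos(a)+d*np.sin(a))-y*.062+[0,0,.1+r*np.sin(a)+d*np.cos(a)]) for r,d in((.125,0),(.125,.024),(0,.024))]])
p=ctrl.get_state()["eef_pos"];print((p-O)@x,(p-O)@y)
E
```

```text
1.3 [array([322., 446.]), array([343., 431.]), array([371., 551.])]
1.45 [array([339., 436.]), array([361., 425.]), array([372., 554.])]
1.6 [array([356., 429.]), array([378., 422.]), array([372., 558.])]
1.75 [array([373., 425.]), array([393., 423.]), array([371., 562.])]
1.85 [array([383., 425.]), array([403., 425.]), array([371., 564.])]
0.08980610489707816 0.0006410077432108738
```

Call:
{"fn": "play_rows", "kwargs": {
  "targets": [
    {"delta_pos": [-0.015, -0.004, 0], "delta_rot": [0, 0, 0], "claw": 57},
    {"delta_pos": [-0.035, -0.009, 0], "delta_rot": [0, 0, 0], "claw": 57},
    {"delta_pos": [-0.055, -0.014, 0.01], "delta_rot": [0, 0, 0], "claw": 57},
    {"delta_pos": [-0.075, -0.019, 0.03], "delta_rot": [0, 0, 0], "claw": 57},
    {"delta_pos": [-0.095, -0.024, 0.05], "delta_rot": [0, 0, 0], "claw": 57},
    {"delta_pos": [-0.11, -0.028, 0.08], "delta_rot": [0, 0, 0], "claw": 57},
    {"delta_pos": [-0.12, -0.03, 0.1], "delta_rot": [0, 0, 0], "claw": 57},
    {"delta_pos": [-0.12, -0.03, 0.1], "delta_rot": [0, 0, 0], "claw": 57},
    {"delta_pos": [-0.12, -0.03, 0.1], "delta_rot": [0, 0, 0], "claw": 57},
    {"delta_pos": [-0.12, -0.03, 0.1], "delta_rot": [0, 0, 0], "claw": 57},
    {"delta_pos": [-0.12, -0.03, 0.1], "delta_rot": [0, 0, 0], "claw": 57}
  ]
}}

```text
time: 8.02
eef_pos: [0.5005, 0.0891, 0.3058]
tcp_rot: [-0.088, 0.702, 0.087, 0.701]
contact_force: [-1.0, -0.5, 0.4]
opening: 0.667
```

```bash
python3 - <<'E'
from h import *
s=ctrl.get_state();print(s["eef_pos"],s["contact_force"],np.abs(s["dq"]).max())
im=ctrl.read_camera("top");im2=ctrl.read_camera("side");a=cv2.imread("pics/top0.png");b=cv2.imread("pics/side0.png")
cv2.imwrite("pics/e.png",np.vstack([cv2.resize(im2[90:180,220:380],(640,360),interpolation=2),np.hstack([im[150:290,160:480],a[150:290,160:480]])]))
d=lambda p,q,r:cv2.absdiff(p,q)[r].max(2)
for n,uv in dict(jar=(190,190),brush=(197,240),roll=(229,227),mug=(311,223),can=(420,226),soap=(415,188),bottle=(468,200)).items():
    r=np.s_[uv[1]-11:uv[1]+12,uv[0]-11:uv[0]+12];print(n,(d(im,a,r)>40).sum())
E
```

```text
[0.50047404 0.08911808 0.30582203] [-0.96878247 -0.48442513  0.36687963] 0.010533625638877872
jar 0
brush 0
roll 328
mug 0
can 0
soap 0
bottle 0
```

View pics/e.png

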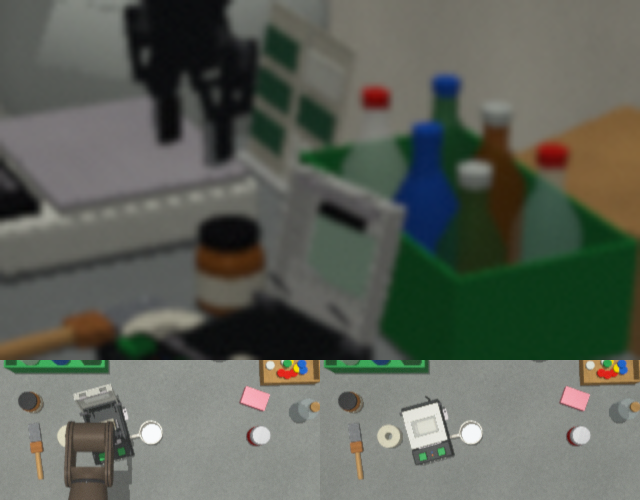

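```bash
python3 -c "
from plant import ctrl
print(ctrl.sign_off())"
```

```text
the job is handed in; nothing more can be done
None
```

The label printer is open with its lid lying back on its stop, and I have handed the job in at about 8 s of the 48 s allowed. No verdict was reported.

**What I did:** I pressed both green buttons down together, 18 N and then again 24 N in total. I kept them down while the lid sprang up to about 0.9 rad, as seen in the side view. Then I let go, pushed the lid over from underneath with the fingertips, and backed the arm clear.

**Last checks:**
- **Lid:** its corner in the side view matches the position expected at 1.85 rad.
- **Tool:** it is clear at a height of 0.306 m, with a remaining force reading of about 1 N and the arm still.
- **Other things:** the top view shows no change at the mug, jar, brush, can, soap box and bottle.

**What did not go cleanly, or could not be checked fully:**
- The hold on the buttons eased to about 8 N for a moment, so I pressed them fully home again.
- Partway through the push the lid edge pressed up on the tool with about 26 N. Raising the tool 13 mm cleared it.
- The wrist and top cameras disagreed by about 4 mm on where the buttons were. I aimed between the two, and both buttons went down.
- The arm hid most of the label roll in the last top view. The part I could see had not moved.
- I judged the buttons to be back up from the tool being clear of them, and did not measure their height.

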